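Put the hole saws back in their holders

ROBOT

A 7-joint arm with a two-finger parallel gripper is mounted at the origin on the work surface. World frame = base frame: x ahead of the robot, y to its left, z up, the work surface at z = 0. Lengths are in m, angles in rad, forces in N, time in s.
With the tool pointing down it reaches from about 0.4 to 0.875 m from the base axis. Payload 6.5 kg.
Tool frame: the origin (TCP) lies on the mounting face of the last link; the fingertips stand 173 mm ahead of it and the grasp point (between the pads) lies 155 mm ahead of it; z points along the fingers, y is the direction in which the jaws open and shut (so a half turn about z gives the same grasp; the last joint's range is limited). The gripper opens to 85 mm and grips with 20 to 120 N. Pads are 22 mm wide; open, the fingers measure 114 mm over their backs; the gripper's body (76 mm by 85 mm) begins 54 mm behind the grasp point. The pads swing forward as they close: fully open they stand 13 mm farther back than shut.
Start: joints at [-1.202, 0.536, -0.004, 1.538, 0.003, 1.067, -0.071], TCP at [0.274, 0.59, 0.405] pointing down, gripper open.
Joint ranges: [-2.7, 2.7], [-0.37, 2.16], [-1.27, 1.26], [0.24, 2.4], [-1.31, 4.45], [0.19, 1.91], [-2.76, 2.76]. Speed limits (rad/s): [2.39, 2.39, 3.14, 3.14, 3.14, 3.14, 3.14].

INTERFACE

Orientations are given as a unit quaternion [w, x, y, z].
In Python, from plant import manip gives the robot as it stands.
- The arm moves only by the tool move_arm, never from a script. Its argument "targets" is text: rows parted by semicolons, each of 4 numbers parted by spaces: the shift along the tool's x, y, z in mm, then the turn about the tool's z in degrees. In form: dx dy dz turn; .... A call has 1 to 20 rows; each row is the pose to reach, as a shift and turn from the pose commanded when the call began, along the tool's axes at that moment; what a row does not reach only later rows make up. A row lasts 1/8 s, in which the tool goes at most 62.5 mm and 10.7 degrees, less where a joint would pass 70% of its speed; a pose out of reach is approached as far as the arm can. A call with a gripper value outside its range is refused whole. "gripper" is the opening, from 0 (shut) to 1 (fully open), set as the call begins (left out, the last holds). The fingers move at their own pace and stop on an object; "squeeze" is the grip in N (left out, the last holds). Time passes only in rows, so rows that repeat a pose let the fingers close. It gives the time, the measured TCP pose, the force and the opening at its end, in the units of the state.
- manip.read_state(): the state, without advancing time (a new reading comes with each control period).
- manip.snapshot(name): name is "scene" or "top" or "wrist"; returns a dict with "color" (480x640x3 uint8, red, green, blue), "fx", "fy", "cx", "cy" (pixels), "k1" (the pictures are not rectified: a ray, as slopes to the right and down, at radius r is drawn at 1 + k1 r^2 times it, then the intrinsics apply), "extrinsics" (4x4, takes a point from world to camera coordinates). Camera axes: x right, y up, looking along -z (the intrinsics and any distortion apply to the point x, -y, -z); pixel columns grow to the right and rows downward; lengths in m; the calibration is good to about 2 mm. A picture is of the moment at which its call begins. There is no depth.
- manip.close_job(): hands the job in, once; it reports no verdict.
The state is a dict: "time_s": time; "joint_positions": joint angles; "dq": joint speeds; "joint_efforts": joint torques, N m; "tool_pos": TCP position; "eef_rot": TCP orientation; "force": force on the tool from outside, world axes, zero at the start; "torque": the same for the moment, N m; "width": finger opening in m.
Only numpy, scipy, OpenCV 4.12 (cv2) and the standard library are available. Lean on these libraries where they do the work, as an engineer would, in place of code of your own. Each camera call takes 0.05 s, during which the arm holds its last target.

TASK

The drilling is finished: put each of the four hole saws back into the holder that fits it, teeth down and fully home in its recess, and let go. Set them in gently, without dropping them, and leave the roll of tape and the jar standing where they are.

Things in the scene. Friction and masses are not known exactly. Their poses are not given: they have to be found in the camera images.
- saw22: The smallest of four hole saws (loose): a dark steel cup, 22 mm in diameter, 50 mm tall, standing teeth down with its flat round back plate up (a threaded hole in the middle). It may be gripped across its round side at any yaw, best in the upper part. Origin: centre of its toothed underside; z up along its axis; weighs 0.07 to 0.26 kg.
- saw35: The second smallest of four hole saws (loose): a dark steel cup, 35 mm in diameter, 50 mm tall, standing teeth down with its flat round back plate up (a threaded hole in the middle). It may be gripped across its round side at any yaw, best in the upper part. Origin: centre of its toothed underside; z up along its axis; weighs 0.07 to 0.26 kg.
- saw48: The second largest of four hole saws (loose): a dark steel cup, 48 mm in diameter, 50 mm tall, standing teeth down with its flat round back plate up (a threaded hole in the middle). It may be gripped across its round side at any yaw, best in the upper part. Origin: centre of its toothed underside; z up along its axis; weighs 0.07 to 0.26 kg.
- saw60: The largest of four hole saws (loose): a dark steel cup, 60 mm in diameter, 50 mm tall, standing teeth down with its flat round back plate up (a threaded hole in the middle). It may be gripped across its round side at any yaw, best in the upper part. Origin: centre of its toothed underside; z up along its axis; weighs 0.07 to 0.26 kg.
- holder22: Holder for the 22 mm hole saw: fixed grey block 88 x 88 x 24 mm, in its top a central round recess 30 mm in diameter (8 mm wider than the saw), 12 mm deep, black rubber floor, slightly chamfered mouth. Origin: centre of its underside, 6 mm above the bench (recess floor at 12 mm from it); x, y along its sides. The four holders stand two by two at 90 mm centres in a low wooden tray; which is where varies.
- holder35: Holder for the 35 mm hole saw: fixed grey block 88 x 88 x 24 mm, in its top a central round recess 43 mm in diameter (8 mm wider than the saw), 12 mm deep, black rubber floor, slightly chamfered mouth. Origin: centre of its underside, 6 mm above the bench (recess floor at 12 mm from it); x, y along its sides. The four holders stand two by two at 90 mm centres in a low wooden tray; which is where varies.
- holder48: Holder for the 48 mm hole saw: fixed grey block 88 x 88 x 24 mm, in its top a central round recess 56 mm in diameter (8 mm wider than the saw), 12 mm deep, black rubber floor, slightly chamfered mouth. Origin: centre of its underside, 6 mm above the bench (recess floor at 12 mm from it); x, y along its sides. The four holders stand two by two at 90 mm centres in a low wooden tray; which is where varies.
- holder60: Holder for the 60 mm hole saw: fixed grey block 88 x 88 x 24 mm, in its top a central round recess 68 mm in diameter (8 mm wider than the saw), 12 mm deep, black rubber floor, slightly chamfered mouth. Origin: centre of its underside, 6 mm above the bench (recess floor at 12 mm from it); x, y along its sides. The four holders stand two by two at 90 mm centres in a low wooden tray; which is where varies.
- tape: A loose roll of masking tape lying flat among the hole saws, 76 mm outside diameter, 56 mm hole, 24 mm high. Not part of the job. Origin: centre of its underside.
- jar: A small loose amber glass jar with a steel lid among the hole saws, 50 mm in diameter, 56 mm tall. Not part of the job. Origin: centre of its underside.
There are look-alikes about, which are no part of the job. What is shaped like the saw60 but brown or yellow is not meant.

How it is judged:
At the end, for the whole second after the job is handed in: Each hole saw stands teeth down in the recess of its own size: its axis within 8 mm of the holder's centre, its underside within 4 mm of the recess floor, tilted less than 0.12 rad, at rest and released; tape roll and jar within 30 mm of where they stood (horizontal distance between saw22 and holder22 below 0.008 m and z of saw22 in the frame of holder22 between 0.009 and 0.016 m and angle between each of saw22, saw35, saw48, saw60's own z axis and vertical below 0.12 rad and linear speed of each of saw22, saw35, saw48, saw60 below 0.02 m/s and contact force between the fingers and saw22 below 0.1 N and horizontal distance between saw35 and holder35 below 0.008 m and z of saw35 in the frame of holder35 between 0.009 and 0.016 m and contact force between the fingers and saw35 below 0.1 N and horizontal distance between saw48 and holder48 below 0.008 m and z of saw48 in the frame of holder48 between 0.009 and 0.016 m and contact force between the fingers and saw48 below 0.1 N and horizontal distance between saw60 and holder60 below 0.008 m and z of saw60 in the frame of holder60 between 0.009 and 0.016 m and contact force between the fingers and saw60 below 0.1 N and distance of each of tape, jar from where it was at the start of the episode below 0.03 m); the robot touches nothing.
It fails at once if a hole saw is dropped or flung: it moves faster than 0.8 m/s (a fall of about 30 mm) with no finger on it ((linear speed of saw22 above 0.8 m/s and contact force between the fingers and saw22 below 0.1 N) or (linear speed of saw35 above 0.8 m/s and contact force between the fingers and saw35 below 0.1 N) or (linear speed of saw48 above 0.8 m/s and contact force between the fingers and saw48 below 0.1 N) or (linear speed of saw60 above 0.8 m/s and contact force between the fingers and saw60 below 0.1 N)).
It fails at once if the tape roll is shifted by more than 30 mm (distance of tape from where it was at the start of the episode above 0.03 m).
It fails at once if the jar is shifted by more than 30 mm (distance of jar from where it was at the start of the episode above 0.03 m).
It also fails if it takes over 104 s, if anything falls off the work surface, if the arm or the gripper's body presses on something with over 40 N, if the wrist force passes 120 N, or if a joint passes its speed limit or range.

## Working session

There is one attempt and no reset: what is moved stays moved. The work goes in short steps, Python scripts to look and compute and a tool call to move; the robot and the scene stay as the last step left them, time stands still between calls to the robot, and variables do not carry over. Pictures are saved under pics/ and viewed, and the job is handed in when it is done.

Besides the shell and the picture viewer there is one more tool, called as name(argument=value, ...) on one line, values as JSON. move_arm: Moves the arm, as the interface text tells. Its arguments: {"type":"object","properties":{"targets":{"type":"string"},"gripper":{"type":"number"},"squeeze":{"type":"number"}},"required":["targets"]}

```bash
ls; mkdir -p pics
cat > h.py <<'E'
import numpy as np, cv2
from plant import manip
def snap(n,f):
    s=manip.snapshot(n); cv2.imwrite('pics/'+f+'.png',s['color'][:,:,::-1]); 
    np.savez('pics/'+f+'.npz',**{k:np.array(v) for k,v in s.items()}); return s
def load(f): return dict(np.load('pics/'+f+'.npz'))
def ray(s,u,v):
    E=np.array(s['extrinsics']);R=E[:3,:3];t=E[:3,3]
    K=np.array([[s['fx'],0,s['cx']],[0,s['fy'],s['cy']],[0,0,1]],float)
    a,b=((u-s['cx'])/s['fx'],(v-s['cy'])/s['fy'])
    x,y=a,b
    for _ in range(20):
        f=1+s['k1']*(x*x+y*y); x,y=a/f,b/f
    d=R.T@np.array([x,-y,-1.]); return -R.T@t,d/np.linalg.norm(d)
def onz(s,u,v,z):
    c,d=ray(s,u,v); return c+d*(z-c[2])/d[2]
def proj(s,p):
    E=np.array(s['extrinsics']);q=E[:3,:3]@np.array(p)+E[:3,3]
    x,y=q[0]/-q[2],-q[1]/-q[2];f=1+s['k1']*(x*x+y*y)
    return s['cx']+s['fx']*x*f,s['cy']+s['fy']*y*f
def tri(obs):
    A=np.zeros((3,3));b=np.zeros(3)
    L=[ray(*o) for o in obs]
    for c,d in L:
        M=np.eye(3)-np.outer(d,d);A+=M;b+=M@c
    p=np.linalg.solve(A,b); return p,[np.linalg.norm((np.eye(3)-np.outer(d,d))@(p-c)) for c,d in L]
E
python3 - <<'E'
from h import *
for n in ['scene','top','wrist']:
    s=snap(n,n+'0'); print(n,s['fx'],s['k1'],np.round(s['extrinsics'],3).tolist())
print(manip.read_state())
E
```

```text
pics
scene 506.6597758383592 0.017519274457661126 [[0.372, 0.928, -0.002, -0.143], [-0.697, 0.281, 0.659, 0.349], [0.612, -0.244, 0.752, -1.536], [0.0, 0.0, 0.0, 1.0]]
top 595.9135526544236 0.06498356075034717 [[-0.001, -1.0, 0.002, -0.061], [0.994, -0.001, 0.108, -0.541], [-0.108, 0.002, 0.994, -1.141], [0.0, 0.0, 0.0, 1.0]]
wrist 397.5067854175052 -0.04467340013826276 [[0.421, 0.907, -0.002, -0.648], [-0.859, 0.398, -0.323, 0.043], [-0.292, 0.138, 0.946, -0.381], [0.0, 0.0, 0.0, 1.0]]
{'time_s': 0.15, 'joint_positions': array([-1.20218978,  0.53700508, -0.0044238 ,  1.53862837,  0.00260576,
        1.06730966, -0.07119601]), 'dq': array([ 0.00038695, -0.00212294,  0.00076051, -0.00203452, -0.00067468,
        0.00047389,  0.00025066]), 'joint_efforts': array([ 6.66105207e-04, -5.83789873e+01,  1.04937952e+00, -2.59355038e+01,
        1.24710190e-02,  6.48719491e-03, -4.09168081e-05]), 'tool_pos': array([0.27369683, 0.58929175, 0.40401289]), 'eef_rot': array([-8.92034607e-05,  2.15662762e-01,  9.76467675e-01, -6.66484946e-04]), 'force': array([-0.03944836,  0.46717845, -0.23933113]), 'torque': array([-0.00475793, -0.01040003,  0.01329673]), 'width': 0.0855850626769932}
```

View pics/scene0.png

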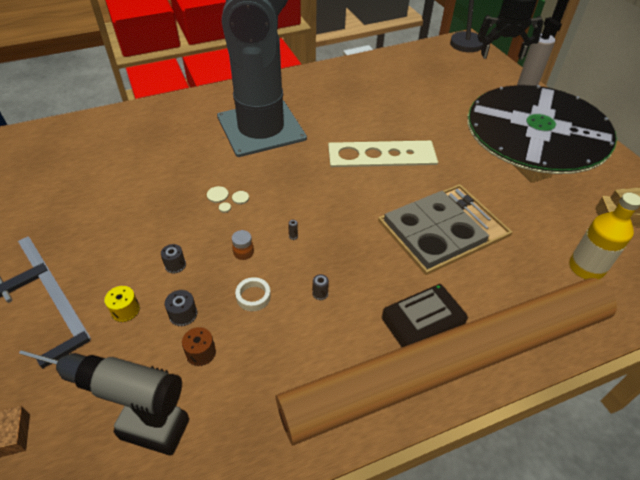

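View pics/top0.png

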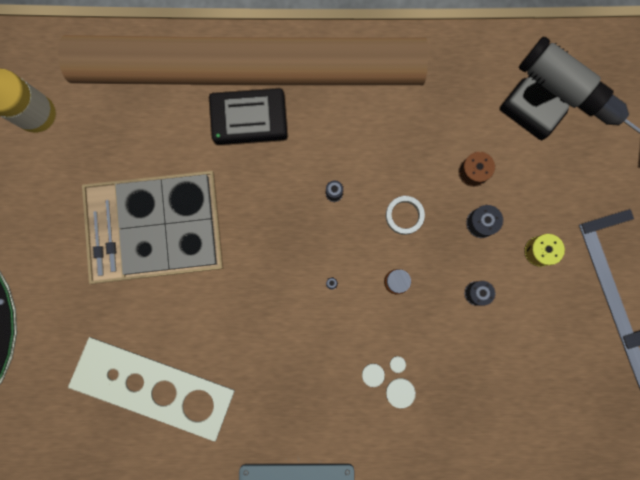

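View pics/wrist0.png

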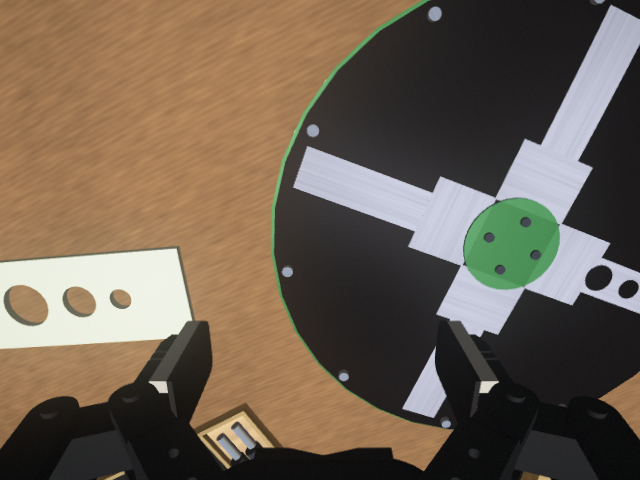

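The scene, with top-view pixels. Candidates for the saws are dark cups at (332,283), (335,190), (482,293) and (487,221). The look-alikes are yellow (548,249) and brown (480,167). The jar is at (399,281) and the tape at (405,215). Holder recesses are at (144,249), (190,243), (140,203) and (186,198). The white template plate with holes at (150,390) is a decoy.

Run:
```python
import cv2,numpy as np
t=cv2.imread('pics/top0.png');s=cv2.imread('pics/scene0.png')
a=cv2.resize(t[130:330,300:580],(800,571),interpolation=cv2.INTER_CUBIC)
cv2.imwrite('pics/c1.png',a)
cv2.imwrite('pics/c2.png',cv2.resize(s[180:380,90:370],(800,571),interpolation=cv2.INTER_CUBIC))
cv2.imwrite('pics/c3.png',np.hstack([cv2.resize(t[165:290,75:230],(396,320),interpolation=cv2.INTER_CUBIC),cv2.resize(s[180:280,370:515],(400,320),interpolation=cv2.INTER_CUBIC)]))
```

```text
(no output)
```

View pics/c1.png

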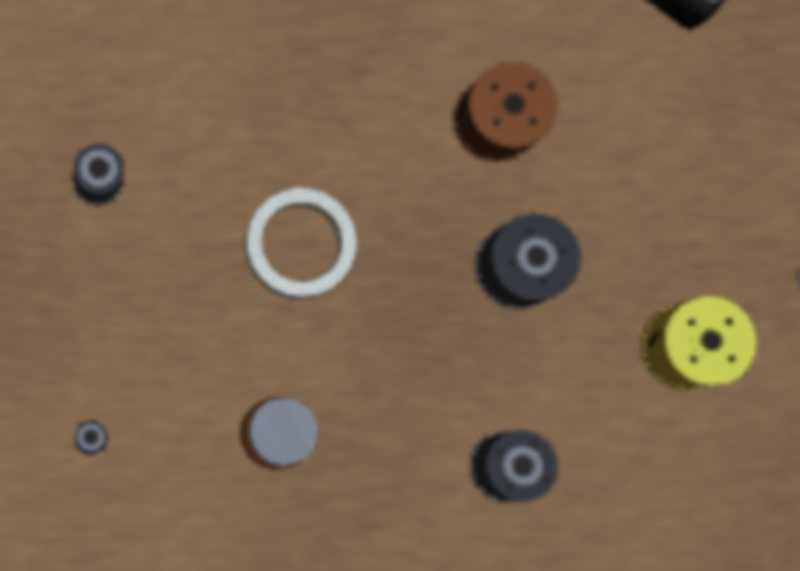

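View pics/c2.png

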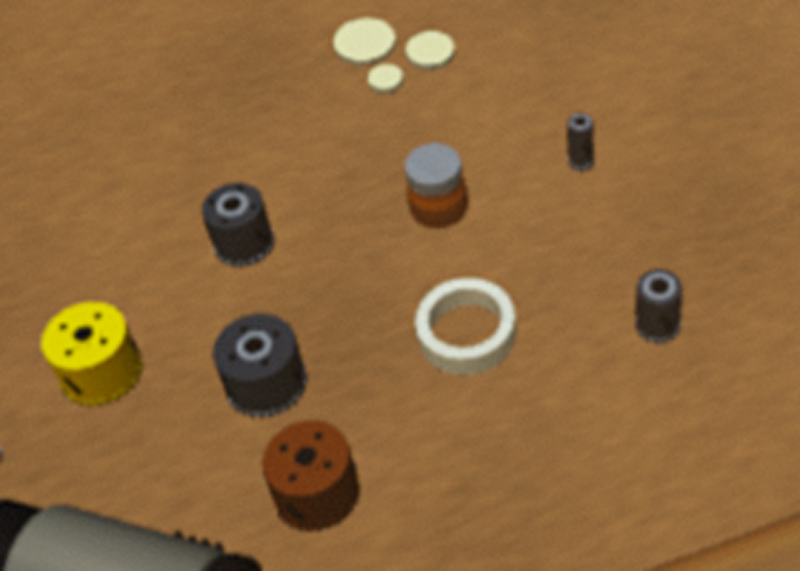

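View pics/c3.png

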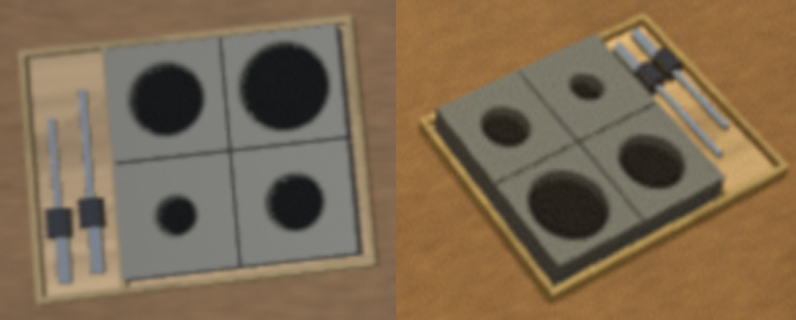

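```bash
cat > m.py <<'E'
from h import *
T=load('top0');S=load('scene0')
def ringc(s,u,v,r):
    g=cv2.cvtColor(s['color'],cv2.COLOR_RGB2HSV).astype(float)
    c=s['color'].astype(float)
    y,x=np.mgrid[0:480,0:640]; m=(np.hypot(x-u,y-v)<r)&(c[...,2]>c[...,0]-2)&(c[...,2]>80)
    n,l,st,ce=cv2.connectedComponentsWithStats(m.astype(np.uint8))
    i=1+np.argmax(st[1:,4]); x0,y0,w,h,a=st[i]
    return x0+(w-1)/2,y0+(h-1)/2,a,w,h
sw={'22':((332,283),(293,222)),'35':((335,189),(320.5,280)),'48':((482.5,293),(171.5,252)),'60':((488,220),(179,301))}
for k,(a,b) in sw.items():
    A=ringc(T,*a,9);B=ringc(S,*b,9);p,e=tri([(T,*A[:2]),(S,*B[:2])]);print(k,A,B,p.round(4),np.round(e,4))
def rec(s,u,v):
    g=cv2.cvtColor(s['color'],cv2.COLOR_RGB2GRAY); m=(g<70).astype(np.uint8)
    n,l,st,ce=cv2.connectedComponentsWithStats(m);i=l[v,u]
    c,_=cv2.findContours((l==i).astype(np.uint8),cv2.RETR_EXTERNAL,cv2.CHAIN_APPROX_NONE)
    e=cv2.fitEllipse(c[0]);return e
ho={'22':((144,249),(438,207)),'35':((190,243),(409,219)),'48':((140,203),(462,230)),'60':((186,198),(432,244))}
for k,(a,b) in ho.items():
    A=rec(T,*a);B=rec(S,*b);p,e=tri([(T,*A[0]),(S,*B[0])]);print(k,np.round(A[0]+A[1],1),np.round(B[0]+B[1],1),p.round(4),np.round(e,4),onz(T,*A[0],.03).round(4))
E
python3 m.py
```

```text
22 (np.float64(331.5), np.float64(282.5), np.int32(67), np.int32(10), np.int32(10)) (np.float64(293.0), np.float64(223.0), np.int32(18), np.int32(7), np.int32(5)) [ 0.4524 -0.0665  0.0518] [0.0009 0.0009]
35 (np.float64(334.0), np.float64(188.5), np.int32(131), np.int32(15), np.int32(14)) (np.float64(320.0), np.float64(280.0), np.int32(83), np.int32(13), np.int32(11)) [ 0.6339 -0.0724  0.0533] [0.0001 0.0001]
48 (np.float64(483.0), np.float64(293.0), np.int32(144), np.int32(15), np.int32(15)) (np.float64(170.5), np.float64(251.0), np.int32(69), np.int32(12), np.int32(9)) [ 0.4323 -0.3539  0.0538] [0.0004 0.0004]
60 (np.float64(487.5), np.float64(219.5), np.int32(133), np.int32(14), np.int32(14)) (np.float64(178.0), np.float64(301.0), np.int32(85), np.int32(13), np.int32(11)) [ 0.573  -0.3674  0.0523] [0.0001 0.0001]
22 [143.7 248.9  13.9  14.2] [438.7 207.    6.2  10.9] [0.519  0.2975 0.0314] [0.0004 0.0004] [0.5189 0.2976 0.03  ]
35 [190.1 243.6  20.3  20.7] [409.1 219.4  10.5  16.6] [0.529  0.2082 0.0313] [0.0002 0.0002] [0.5291 0.2083 0.03  ]
48 [139.8 203.5  26.8  27.5] [462.2 230.3  14.6  22.8] [0.6082 0.308  0.0308] [0.0003 0.0003] [0.6082 0.308  0.03  ]
60 [185.9 198.4  32.6  33.4] [432.  243.9  19.5  28.6] [0.6185 0.2187 0.0305] [0.0002 0.0002] [0.6185 0.2186 0.03  ]
```

Measured positions pass the checks. Saw tops come out at 52–54 mm (about 50 given), recess mouths at 31 mm (30 given), and holder pitch at 90 mm. Next I write a delta helper, then make the first approach over saw60.

```bash
cat > d.py <<'E'
import sys
from h import *
from scipy.spatial.transform import Rotation as Ro
def delta(x,y,z):
    st=manip.read_state();q=st['eef_rot'];R=Ro.from_quat([q[1],q[2],q[3],q[0]]).as_matrix()
    return (R.T@(np.array([x,y,z])-st['tool_pos'])*1000).round(1),st
if __name__=='__main__':
    for a in sys.argv[1:]:
        d,st=delta(*map(float,a.split(',')));print(a,d)
    print(st['time_s'],st['tool_pos'].round(4),st['force'].round(2),round(st['width'],4))
E
python3 d.py .573,-.367,.30
python3 -c "
from h import *
E=load('wrist0')['extrinsics'];print(-E[:3,:3].T@E[:3,3], E[2,:3])"
```

```text
.573,-.367,.30 [-674.2 -741.1  105.1]
0.15 [0.2737 0.5893 0.404 ] [-0.04  0.47 -0.24] 0.0856
[0.19801198 0.62305078 0.37273952] [-0.29182585  0.13782266  0.94648961]
```

move_arm(targets="-15 -16 0 0; -50 -55 0 0; -90 -99 10 0; -130 -143 20 0; -170 -187 30 0; -210 -231 40 0; -250 -275 50 0; -290 -319 60 0; -330 -363 65 0; -370 -407 70 0; -410 -451 80 0; -450 -495 90 0; -490 -539 100 0; -530 -583 105 0; -570 -627 105 0; -610 -670 105 0; -640 -703 105 0; -660 -725 105 0; -674 -741 105 0; -674 -741 105 0", gripper=1, squeeze=40)

```text
time_s: 2.65
tool_pos: [0.5725, -0.368, 0.2993]
eef_rot: [-0.0, 0.217, 0.976, -0.0]
force: [0.5, -0.2, 0.1]
width: 0.0855
```

Run:
```python
from h import *
for n in ['scene','top','wrist']: s=snap(n,n+'1')
st=manip.read_state();print(st['tool_pos'],st['dq'].round(3),st['joint_positions'].round(2),st['eef_rot'])
t=cv2.imread('pics/top1.png');s=cv2.imread('pics/scene1.png')
cv2.imwrite('pics/c4.png',np.hstack([cv2.resize(t[130:330,380:580],(400,400)),cv2.resize(s[150:350,70:270],(400,400))]))
```

```text
[ 0.57301635 -0.36511224  0.29933768] [-0.006 -0.006 -0.002  0.004  0.001 -0.     0.001] [ 0.35  0.71  0.23  1.54 -0.19  0.92  1.78] [-4.42259526e-04  2.15164343e-01  9.76577570e-01  6.00289854e-04]
```

View pics/wrist1.png

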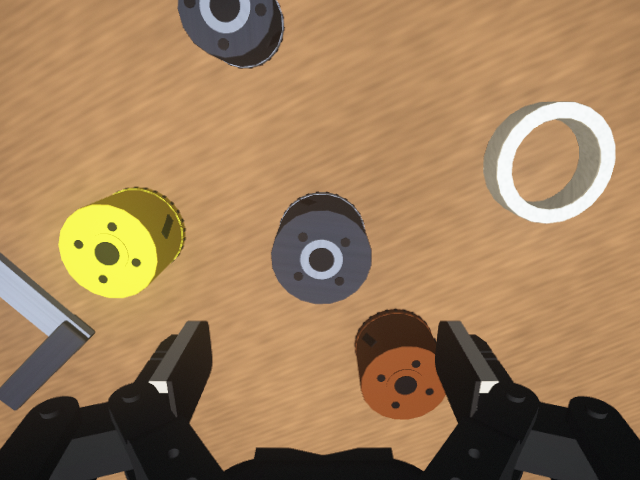

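View pics/c4.png

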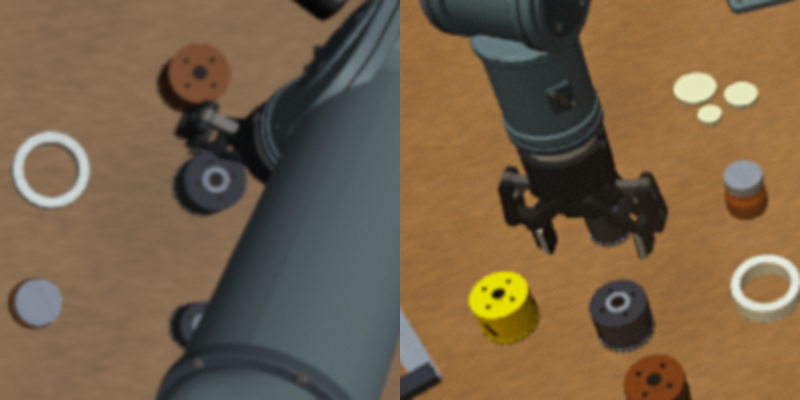

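Run:
```python
from h import *
W=load('wrist1');S=load('scene1');S0=load('scene0');T=load('top0')
exec(open('m.py').read().split("sw=")[0].split("\n",2)[2])
A=ringc(W,321,259,30);print(A,proj(W,[.573,-.3674,.052]),onz(W,A[0],A[1],.05))
B=ringc(S,178,301,9);print(B)
print(tri([(W,*A[:2]),(S0,178,301),(T,487.5,219.5)]),tri([(W,*A[:2]),(T,487.5,219.5)]),tri([(W,*A[:2]),(S0,178,301)]))
for i in range(4): print(manip.read_state()['tool_pos']); 
# ring 48
print(onz(W,225,8,.05))
for w,s in (((208,322),(142,275)),((438,322),(194,276)),((200,322),(142,275)),((450,322),(194,276))): print(tri([(W,*w),(S,*s)]))
```

```text
(np.float64(321.0), np.float64(259.0), np.int32(2175), np.int32(59), np.int32(59)) (np.float64(322.3813228868089), np.float64(260.24156275368625)) [ 0.57265097 -0.36813723  0.05      ]
(np.float64(178.5), np.float64(300.5), np.int32(97), np.int32(14), np.int32(12))
(array([ 0.57255333, -0.36762265,  0.05161481]), [np.float64(0.0005100509125445506), np.float64(0.00029566606971412167), np.float64(0.0004822798791202716)]) (array([ 0.5735377 , -0.36864194,  0.04761682]), [np.float64(0.00011824363159198871), np.float64(0.00011824363159196559)]) (array([ 0.57220992, -0.36762534,  0.05134104]), [np.float64(0.0002864832810011853), np.float64(0.00028648328100110875)])
[ 0.57301635 -0.36511224  0.29933768]
[ 0.57301635 -0.36511224  0.29933768]
[ 0.57301635 -0.36511224  0.29933768]
[ 0.57301635 -0.36511224  0.29933768]
[ 0.43354291 -0.35531606  0.05      ]
(array([ 0.54880683, -0.41201081,  0.13153646]), [np.float64(0.0057538223742084095), np.float64(0.005753822374208578)])
(array([ 0.58696163, -0.32354811,  0.13262184]), [np.float64(0.0006436736906934454), np.float64(0.0006436736906935164)])
(array([ 0.54778359, -0.41343037,  0.13131457]), [np.float64(0.004264701543771441), np.float64(0.004264701543771548)])
(array([ 0.58798678, -0.32150238,  0.13407236]), [np.float64(0.0014369924596176107), np.float64(0.001436992459617589)])
```

The wrist view agrees with the other two to about 1 mm, putting saw60 at (.5727,-.3678) with its top at about 0.05. It is the dark cup at wrist pixel (321,259), clear of the yellow (108,252) and brown (405,385) look-alikes. I average the state readings before descending.

```bash
cat > a.py <<'E'
import sys
from d import *
P=[];Q=[];F=[]
for i in range(6):
    manip.snapshot('top');s=manip.read_state();P.append(s['tool_pos']);Q.append(s['eef_rot']);F.append(s['force'])
P=np.array(P);p=P.mean(0);q=np.mean(Q,0);R=Ro.from_quat([q[1],q[2],q[3],q[0]]).as_matrix()
print('t',s['time_s'],'pos',p.round(4),'sd',P.std(0).round(4),'q',q.round(4),'F',np.mean(F,0).round(2),'w',round(s['width'],4),'rz',R[:,2].round(4))
for a in sys.argv[1:]:
    print(a,(R.T@(np.array(list(map(float,a.split(','))))-p)*1000).round(1))
E
python3 a.py .5727,-.3678,.195
```

```text
t 3.1 pos [ 0.5731 -0.3654  0.2997] sd [0.     0.0003 0.0001] q [-1.000e-04  2.151e-01  9.766e-01  3.000e-04] F [-0.03  0.19 -0.03] w 0.0855 rz [-1.e-04  6.e-04 -1.e+00]
.5727,-.3678,.195 [ -0.7  -2.4 104.7]
```

move_arm(targets="-1 -2 5 0; -1 -2 20 0; -1 -2 40 0; -1 -2 60 0; -1 -2 80 0; -1 -2 95 0; -1 -2 103 0; -1 -2 105 0; -1 -2 105 0; -1 -2 105 0", gripper=1)

```text
time_s: 4.35
tool_pos: [0.5733, -0.3689, 0.1955]
eef_rot: [0.001, 0.216, 0.976, -0.0]
force: [-0.7, 0.3, -0.4]
width: 0.0852
```

Run:
```python
from h import *
s=snap('wrist','wrist2');s=snap('scene','scene2')
t=cv2.imread('pics/wrist2.png');s=cv2.imread('pics/scene2.png')
cv2.imwrite('pics/c5.png',np.hstack([cv2.resize(t,(480,360)),cv2.resize(s[215:335,110:230],(360,360))[:,:320]]))
print(manip.read_state()['tool_pos'],manip.read_state()['force'])
```

```text
[ 0.57326707 -0.36878427  0.19529775] [-0.88854076 -0.28926886 -0.18062808]
```

View pics/c5.png

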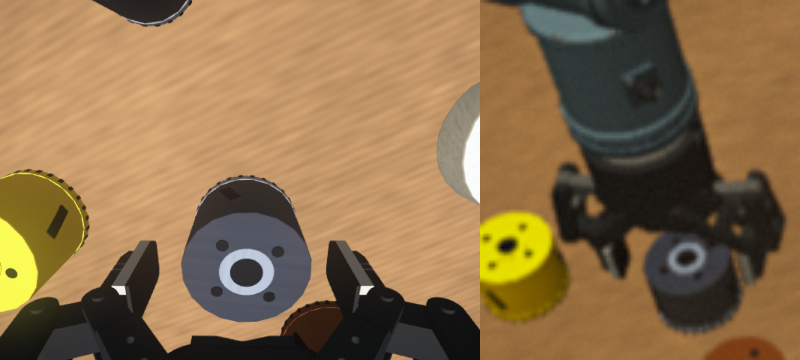

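The saw sits centred between the pads, with its ring at wrist-crop pixel (246,272) and pad tips at (150,242) and (335,242). I close.

move_arm(targets="0 0 0 0; 0 0 0 0; 0 0 0 0; 0 0 0 0; 0 0 0 0; 0 0 0 0; 0 0 0 0; 0 0 0 0", gripper=0, squeeze=50)

```text
time_s: 5.45
tool_pos: [0.5734, -0.3687, 0.1953]
eef_rot: [0.0, 0.216, 0.976, -0.0]
force: [0.3, 0.8, 5.9]
width: 0.0571
```

move_arm(targets="0 0 -3 0; 0 0 -10 0; 0 0 -25 0; 0 0 -45 0; 0 0 -65 0; 0 0 -80 0; 0 0 -85 0; 0 0 -85 0; 0 0 -85 0")

```text
time_s: 6.58
tool_pos: [0.5728, -0.3684, 0.2788]
eef_rot: [-0.001, 0.216, 0.976, 0.0]
force: [0.6, 0.8, -2.1]
width: 0.0577
```

```bash
python3 a.py .6185,.2187,.28;  python3 - <<'E'
from h import *
s=snap('wrist','wrist3');s=snap('scene','scene3')
t=cv2.imread('pics/wrist3.png');s=cv2.imread('pics/scene3.png')
cv2.imwrite('pics/c6.png',np.hstack([cv2.resize(t,(480,360)),cv2.resize(s[195:315,110:230],(360,360))[:,:320]]))
E
```

```text
t 6.875 pos [ 0.5729 -0.3685  0.2791] sd [0.0001 0.0001 0.0002] q [-5.000e-04  2.157e-01  9.765e-01  1.000e-04] F [-0.31 -0.07 -1.84] w 0.0574 rz [-9.e-04  5.e-04 -1.e+00]
.6185,.2187,.28 [206.  551.8  -0.7]
```

View pics/c6.png

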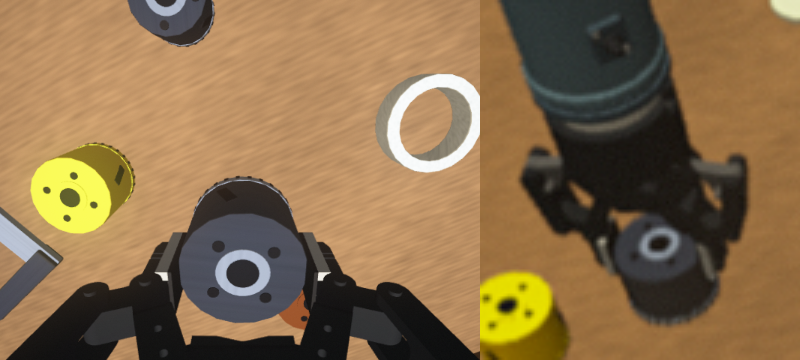

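Saw60 is held level, with ring pixel (243,272) in the crop. I carry it to holder60.

move_arm(targets="5 12 -2 0; 15 40 -5 0; 30 80 -8 0; 46 123 -10 0; 62 167 -10 0; 79 211 -10 0; 95 255 -10 0; 112 299 -10 0; 128 343 -10 0; 144 387 -8 0; 161 431 -5 0; 177 475 -2 0; 191 512 -1 0; 200 536 -1 0; 205 549 -1 0; 206 552 -1 0; 206 552 -1 0; 206 552 -1 0")

```text
time_s: 9.22
tool_pos: [0.619, 0.217, 0.2807]
eef_rot: [0.0, 0.217, 0.976, -0.0]
force: [-0.5, -0.6, -1.7]
width: 0.0575
```

```bash
python3 a.py .6185,.2187,.215;  python3 - <<'E'
from h import *
s=snap('wrist','wrist4');s=snap('scene','scene4')
t=cv2.imread('pics/wrist4.png');s=cv2.imread('pics/scene4.png')
cv2.imwrite('pics/c7.png',np.hstack([cv2.resize(t,(480,360)),cv2.resize(s[140:290,365:515],(360,360))[:,:320]]))
exec(open('m.py').read().split("sw=")[0].split("\n",2)[2])
W=load('wrist4')
for f in ('wrist3','wrist4'):
    w=load(f);A=ringc(w,324,363,30);p=manip.read_state()['tool_pos'] if f=='wrist4' else np.array([.5729,-.3685,.2791]);q=onz(w,A[0],A[1],p[2]-.145);print(A,q,q-p)
E
```

```text
t 9.525 pos [0.6188 0.2179 0.2808] sd [0.0001 0.0004 0.    ] q [ 0.000e+00  2.162e-01  9.763e-01 -2.000e-04] F [-0.11  0.08 -2.03] w 0.0576 rz [ 0.e+00 -3.e-04 -1.e+00]
.6185,.2187,.215 [ 0.7  0.6 65.8]
(np.float64(324.0), np.float64(363.0), np.int32(1568), np.int32(59), np.int32(59)) [ 0.57155816 -0.36903349  0.1341    ] [-0.00134184 -0.00053349 -0.145     ]
(np.float64(324.0), np.float64(363.0), np.int32(1586), np.int32(59), np.int32(59)) [0.61722722 0.2181171  0.13571638] [-0.00149424 -0.00054979 -0.145     ]
```

View pics/c7.png

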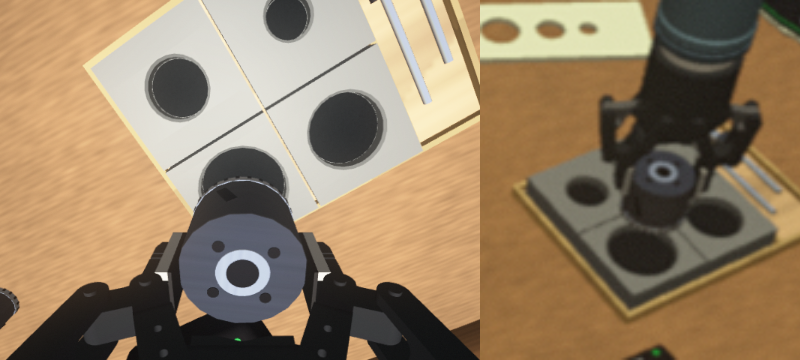

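Run:
```python
from h import *
exec(open('m.py').read().split("def rec")[1].join(["def rec",""]).split("ho=")[0])
W=load('wrist4')
H={'22':(.5190,.2975),'35':(.5290,.2083),'48':(.6082,.3080)}
for k,(u,v) in {'22':(384,22),'35':(237,117),'48':(460,172)}.items():
    g=cv2.cvtColor(W['color'],cv2.COLOR_RGB2GRAY)
    for th in (60,90,120,150):
        m=(g<th).astype(np.uint8);n,l,st,ce=cv2.connectedComponentsWithStats(m,connectivity=4);i=l[v,u]
        c,_=cv2.findContours((l==i).astype(np.uint8),cv2.RETR_EXTERNAL,cv2.CHAIN_APPROX_NONE)
        e=cv2.fitEllipse(c[0]);print(k,th,np.round(e[0]+e[1],1),onz(W,*e[0],.03).round(4),H[k])
```

```text
22 60 [383.3  20.9  43.8  55. ] [0.5176 0.2968 0.03  ] (0.519, 0.2975)
22 90 [381.6  24.7  53.7  54.6] [0.5189 0.2954 0.03  ] (0.519, 0.2975)
22 120 [383.5  24.   54.5  61. ] [0.519  0.2964 0.03  ] (0.519, 0.2975)
22 150 [382.4  24.1  56.8  64.4] [0.5188 0.2959 0.03  ] (0.519, 0.2975)
35 60 [427.8 469.9   3.3   8.4] [0.8044 0.2163 0.03  ] (0.529, 0.2083)
35 90 [237.2 117.   75.8  79.9] [0.5276 0.2091 0.03  ] (0.529, 0.2083)
35 120 [236.7 117.1  77.6  82.3] [0.5275 0.2089 0.03  ] (0.529, 0.2083)
35 150 [236.3 117.1  79.1  84.1] [0.5274 0.2086 0.03  ] (0.529, 0.2083)
48 60 [462.5 169.9  74.4  94.7] [0.6044 0.3085 0.03  ] (0.6082, 0.308)
48 90 [461.2 172.   92.4 100.6] [0.6052 0.3075 0.03  ] (0.6082, 0.308)
48 120 [461.2 172.   93.2 102.8] [0.6052 0.3075 0.03  ] (0.6082, 0.308)
48 150 [461.2 171.9  94.2 104.2] [0.6052 0.3075 0.03  ] (0.6082, 0.308)
```

All views agree within about 1 mm that saw60 is centred over holder60. I lower it. TCP was 0.1953 with the saw on the bench, so seating should come at about 0.2133.

move_arm(targets="0 0 4 0; 0 0 14 0; 0 0 28 0; 0 0 40 0; 0 0 50 0; 0 0 57 0; 0 0 62 0; 0 0 65 0; 0 0 66 0; 0 0 67 0; 0 0 67 0; 0 0 67 0")

```text
time_s: 11.12
tool_pos: [0.6188, 0.2188, 0.2138]
eef_rot: [0.0, 0.216, 0.976, 0.0]
force: [-0.4, 0.6, -1.6]
width: 0.0572
```

```bash
python3 a.py
```

```text
t 11.425 pos [0.6187 0.2188 0.2138] sd [0. 0. 0.] q [1.000e-04 2.157e-01 9.765e-01 0.000e+00] F [ 0.25  0.5  -2.24] w 0.0574 rz [ 1.e-04  1.e-04 -1.e+00]
```

move_arm(targets="0 0 1 0; 0 0 1 0; 0 0 1 0")

```text
time_s: 11.8
tool_pos: [0.6188, 0.2188, 0.2133]
eef_rot: [0.0, 0.216, 0.976, 0.0]
force: [-2.6, -0.7, 6.4]
width: 0.0574
```

```bash
python3 a.py;python3 - <<'E'
from h import *
s=snap('wrist','wrist5')
E
```

```text
t 12.1 pos [0.6188 0.2188 0.2133] sd [0. 0. 0.] q [1.000e-04 2.157e-01 9.765e-01 1.000e-04] F [-2.62 -0.55  5.39] w 0.0573 rz [ 2.e-04  2.e-04 -1.e+00]
```

View pics/wrist5.png

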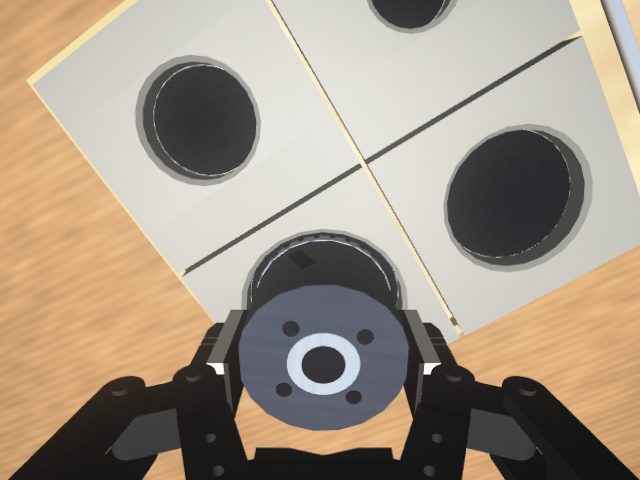

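Contact comes at TCP 0.2133 with +5.4 N, which matches the predicted seating height. In the wrist view the saw is down inside the recess around (325,280). I release and rise.

move_arm(targets="0 0 0 0; 0 0 0 0; 0 0 0 0; 0 0 0 0", gripper=0.86)

```text
time_s: 12.65
tool_pos: [0.6187, 0.2188, 0.2126]
eef_rot: [0.0, 0.216, 0.976, 0.0]
force: [-0.5, 0.5, 0.6]
width: 0.0738
```

move_arm(targets="0 0 -3 0; 0 0 -12 0; 0 0 -25 0; 0 0 -45 0; 0 0 -65 0; 0 0 -80 0; 0 0 -85 0; 0 0 -85 0")

```text
time_s: 13.65
tool_pos: [0.6187, 0.2188, 0.2979]
eef_rot: [0.0, 0.216, 0.976, 0.0]
force: [1.2, -0.4, 1.1]
width: 0.0734
```

```bash
python3 a.py .4327,-.3545,.30;python3 - <<'E'
from h import *
s=snap('wrist','wrist6')
s=snap('top','top6')
E
```

```text
t 13.95 pos [0.6184 0.2187 0.297 ] sd [0.0001 0.     0.0001] q [-5.000e-04  2.157e-01  9.765e-01 -4.000e-04] F [ 0.1   0.02 -0.35] w 0.0736 rz [-1.1e-03 -5.0e-04 -1.0e+00]
.4327,-.3545,.30 [ -72.9 -598.1   -2.5]
```

View pics/wrist6.png

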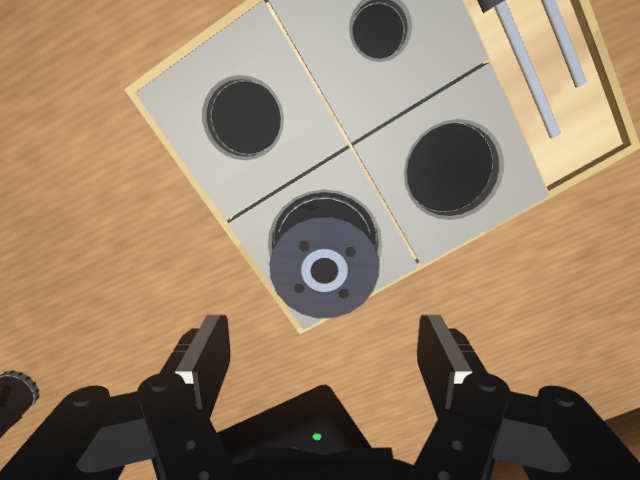

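Saw60 is seated in its recess, at wrist (324,270). Next is saw48.

move_arm(targets="-2 -14 0 0; -6 -45 0 0; -12 -95 0 0; -18 -145 0 0; -24 -195 0 0; -30 -245 0 0; -36 -295 0 0; -42 -345 0 0; -48 -395 0 0; -54 -445 0 0; -60 -495 0 0; -67 -545 0 0; -71 -580 0 0; -73 -595 0 0; -73 -598 0 0; -73 -598 0 0", gripper=1)

```text
time_s: 16.05
tool_pos: [0.4336, -0.353, 0.2976]
eef_rot: [-0.0, 0.215, 0.977, 0.001]
force: [-0.1, 0.2, 0.8]
width: 0.0853
```

```bash
python3 a.py .433,-.355,.195;python3 - <<'E'
from h import *
s=snap('wrist','wrist7')
exec(open('m.py').read().split("sw=")[0].split("\n",2)[2])
A=ringc(s,321,259,60);print(A,onz(s,A[0],A[1],.05),proj(s,(.433,-.355,.05)),tri([(s,*A[:2]),(load('scene0'),170.5,251),(load('top0'),483,293)]))
E
```

```text
t 16.35 pos [ 0.4337 -0.3532  0.2977] sd [0.0001 0.0003 0.    ] q [0.000e+00 2.147e-01 9.767e-01 3.000e-04] F [ 0.28  0.01 -0.06] w 0.0855 rz [ 1.e-04  7.e-04 -1.e+00]
.433,-.355,.195 [-1.000e-01 -2.000e+00  1.027e+02]
(np.float64(322.0), np.float64(255.5), np.int32(3818), np.int32(79), np.int32(74)) [ 0.43118139 -0.35476359  0.05      ] (np.float64(322.94397947284085), np.float64(258.3112820161251)) (array([ 0.43131966, -0.35421314,  0.05221379]), [np.float64(0.0008737649729606508), np.float64(0.0007027002591615952), np.float64(0.0010448373215463298)])
```

View pics/wrist7.png

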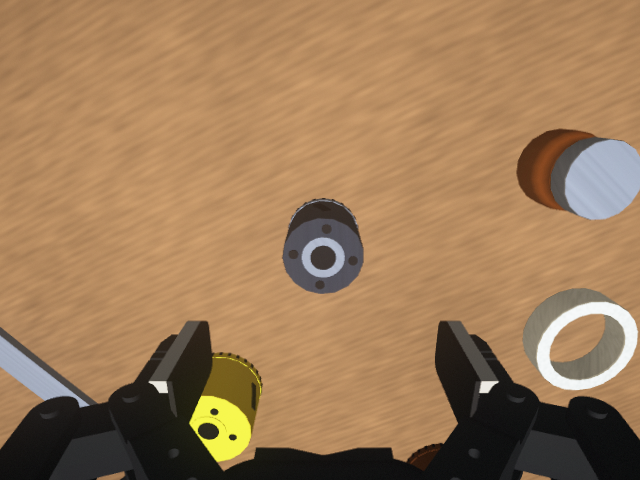

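move_arm(targets="1 -2 5 0; 1 -2 20 0; 1 -2 40 0; 1 -2 60 0; 1 -2 80 0; 1 -2 95 0; 1 -2 101 0; 1 -2 103 0; 1 -2 103 0; 1 -2 103 0")

```text
time_s: 17.65
tool_pos: [0.4315, -0.356, 0.1953]
eef_rot: [0.001, 0.216, 0.976, -0.0]
force: [0.6, 0.1, 0.3]
width: 0.0854
```

move_arm(targets="0 0 0 0; 0 0 0 0; 0 0 0 0; 0 0 0 0; 0 0 0 0; 0 0 0 0; 0 0 0 0; 0 0 0 0", gripper=0, squeeze=50)

```text
time_s: 18.65
tool_pos: [0.4315, -0.3556, 0.1952]
eef_rot: [0.0, 0.216, 0.976, 0.0]
force: [0.2, 1.2, 4.7]
width: 0.0454
```

move_arm(targets="0 0 -3 0; 0 0 -10 0; 0 0 -25 0; 0 0 -45 0; 0 0 -65 0; 0 0 -80 0; 0 0 -85 0; 0 0 -85 0; 0 0 -85 0")

```text
time_s: 19.77
tool_pos: [0.4311, -0.3555, 0.279]
eef_rot: [-0.001, 0.216, 0.976, 0.0]
force: [0.4, 0.5, -1.6]
width: 0.0456
```

```bash
python3 a.py .6078,.308,.29;  python3 - <<'E'
from h import *
s=snap('wrist','wrist8')
exec(open('m.py').read().split("sw=")[0].split("\n",2)[2])
A=ringc(s,324,363,30);p=manip.read_state()['tool_pos'];q=onz(s,A[0],A[1],p[2]-.145);print(A,q,q-p)
E
```

```text
t 20.075 pos [ 0.4311 -0.3556  0.2792] sd [0.0001 0.0001 0.0001] q [-5.000e-04  2.157e-01  9.765e-01  2.000e-04] F [-0.04 -0.23 -1.85] w 0.0453 rz [-8.e-04  5.e-04 -1.e+00]
.6078,.308,.29 [119.3 676.3 -10.6]
(np.float64(324.0), np.float64(363.0), np.int32(1567), np.int32(59), np.int32(59)) [ 0.42958046 -0.35601737  0.13449474] [-0.00167274 -0.00026451 -0.145     ]
```

View pics/wrist8.png

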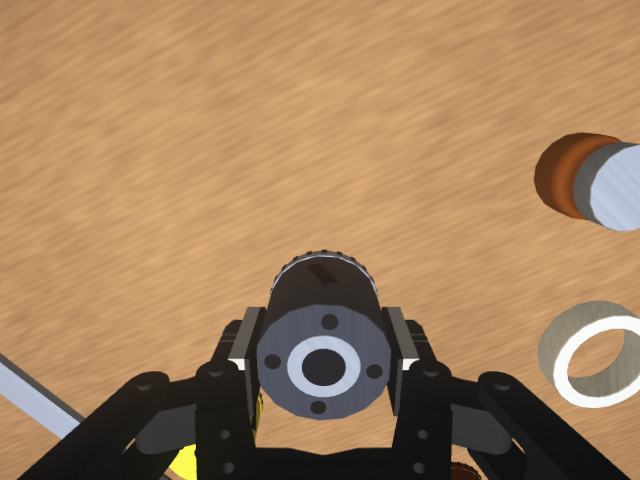

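move_arm(targets="2 13 -5 0; 7 40 -12 0; 16 90 -20 0; 25 140 -20 0; 34 190 -20 0; 43 240 -20 0; 52 290 -20 0; 61 340 -20 0; 69 390 -20 0; 78 440 -20 0; 87 490 -20 0; 96 540 -20 0; 105 590 -20 0; 112 635 -20 0; 117 662 -20 0; 120 674 -15 0; 120 676 -11 0; 120 676 -11 0; 120 676 -11 0")

```text
time_s: 22.5
tool_pos: [0.6074, 0.3064, 0.2908]
eef_rot: [0.0, 0.217, 0.976, -0.0]
force: [-0.2, -0.7, -1.6]
width: 0.0452
```

```bash
python3 a.py .6078,.308,.2138;  python3 - <<'E'
from h import *
W=snap('wrist','wrist9')
exec(open('m.py').read().split("sw=")[0].split("\n",2)[2])
A=ringc(W,324,363,30);p=manip.read_state()['tool_pos'];q=onz(W,A[0],A[1],p[2]-.145);print(A,q,q-p)
g=cv2.cvtColor(W['color'],cv2.COLOR_RGB2GRAY)
E
```

```text
t 22.8 pos [0.6074 0.3072 0.2909] sd [0.0001 0.0004 0.    ] q [ 1.000e-04  2.161e-01  9.764e-01 -0.000e+00] F [-0.3  -0.06 -1.91] w 0.0456 rz [ 2.e-04 -1.e-04 -1.e+00]
.6078,.308,.2138 [-0.1  0.9 77.1]
(np.float64(324.0), np.float64(363.0), np.int32(1581), np.int32(59), np.int32(59)) [0.60576521 0.30733509 0.14583174] [-0.00147131 -0.0004417  -0.145     ]
```

View pics/wrist9.png

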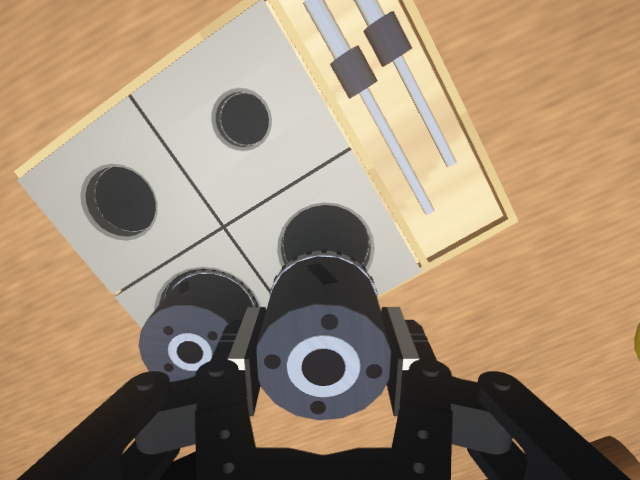

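Saw48 is over holder48, with the recess visible behind it at (325,240). Now I lower it.

move_arm(targets="0 0 4 0; 0 0 14 0; 0 0 28 0; 0 0 42 0; 0 0 55 0; 0 0 65 0; 0 0 71 0; 0 0 74 0; 0 0 76 0; 0 0 77 0; 0 0 78 0; 0 0 78 0; 0 0 78 0")

```text
time_s: 24.48
tool_pos: [0.6074, 0.3079, 0.2133]
eef_rot: [0.0, 0.216, 0.976, 0.0]
force: [-1.4, -0.7, 4.6]
width: 0.0456
```

```bash
python3 a.py;python3 - <<'E'
from h import *
s=snap('wrist','wrist10')
E
```

```text
t 24.775 pos [0.6074 0.3079 0.2133] sd [0. 0. 0.] q [2.000e-04 2.157e-01 9.765e-01 2.000e-04] F [-2.49 -1.06  5.58] w 0.0456 rz [ 4.e-04  3.e-04 -1.e+00]
```

View pics/wrist10.png

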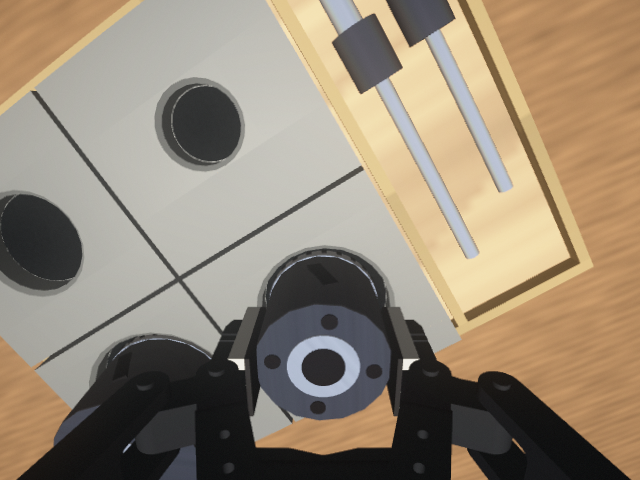

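Saw48 is on the floor, again at 0.2133 with +5.6 N. The wrist view shows it inside the recess at (325,275). I release partly, with the left finger clear of saw60.

move_arm(targets="0 0 0 0; 0 0 0 0; 0 0 0 0; 0 0 0 0", gripper=0.7)

```text
time_s: 25.32
tool_pos: [0.6072, 0.3079, 0.2126]
eef_rot: [0.0, 0.216, 0.976, -0.0]
force: [-0.4, 0.0, -0.5]
width: 0.0597
```

move_arm(targets="0 0 -3 0; 0 0 -12 0; 0 0 -25 0; 0 0 -45 0; 0 0 -65 0; 0 0 -80 0; 0 0 -85 0; 0 0 -85 0")

```text
time_s: 26.32
tool_pos: [0.6071, 0.3079, 0.2979]
eef_rot: [0.0, 0.216, 0.976, 0.0]
force: [-0.2, -0.1, -0.3]
width: 0.0596
```

```bash
python3 a.py .6339,-.0728,.30;python3 - <<'E'
from h import *
s=snap('wrist','wrist11')
E
```

```text
t 26.625 pos [0.6069 0.3078 0.297 ] sd [0.0001 0.     0.0002] q [-5.000e-04  2.157e-01  9.765e-01 -4.000e-04] F [-0.08 -0.25 -0.02] w 0.0597 rz [-1.1e-03 -6.0e-04 -1.0e+00]
.6339,-.0728,.30 [-184.8 -333.8   -2.8]
```

View pics/wrist11.png

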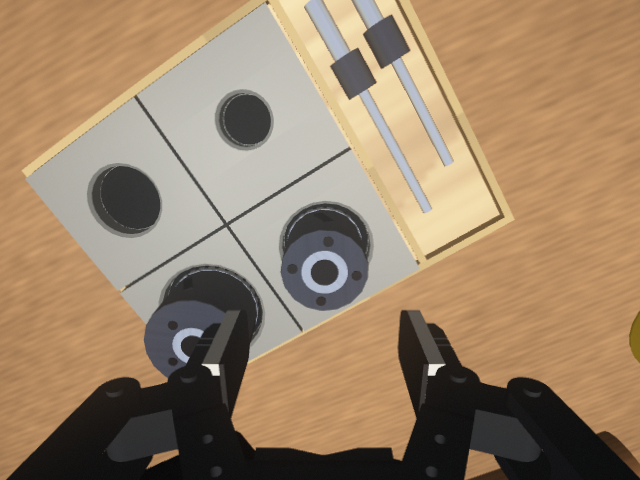

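Saw48 is seated (324,270), with saw60 beside it (190,340). Next is saw35.

move_arm(targets="-6 -11 -1 0; -22 -40 -2 0; -46 -83 -3 0; -70 -127 -3 0; -95 -172 -3 0; -119 -215 -3 0; -143 -258 -3 0; -165 -298 -3 0; -179 -323 -3 0; -184 -332 -3 0; -185 -334 -3 0; -185 -334 -3 0", gripper=1)

```text
time_s: 28.18
tool_pos: [0.6343, -0.0714, 0.3006]
eef_rot: [-0.0, 0.215, 0.977, 0.0]
force: [-0.2, 0.4, -0.6]
width: 0.0856
```

```bash
python3 a.py .6339,-.0728,.195;python3 - <<'E'
from h import *
s=snap('wrist','wrist12')
exec(open('m.py').read().split("sw=")[0].split("\n",2)[2])
A=ringc(s,321,259,60);print(A,onz(s,A[0],A[1],.05),tri([(s,*A[:2]),(load('scene0'),320,280),(load('top0'),334,188.5)]))
E
```

```text
t 28.475 pos [ 0.6344 -0.0716  0.3007] sd [0.     0.0004 0.    ] q [-1.000e-04  2.148e-01  9.767e-01  3.000e-04] F [-0.04  0.16  0.09] w 0.0856 rz [-1.e-04  6.e-04 -1.e+00]
.6339,-.0728,.195 [-1.000e-01 -1.300e+00  1.057e+02]
(np.float64(323.5), np.float64(254.0), np.int32(1871), np.int32(56), np.int32(53)) [ 0.63257077 -0.07262313  0.05      ] (array([ 0.63305693, -0.07226454,  0.051928  ]), [np.float64(0.001081485812815196), np.float64(0.00039255063577532727), np.float64(0.0010912604646813643)])
```

View pics/wrist12.png

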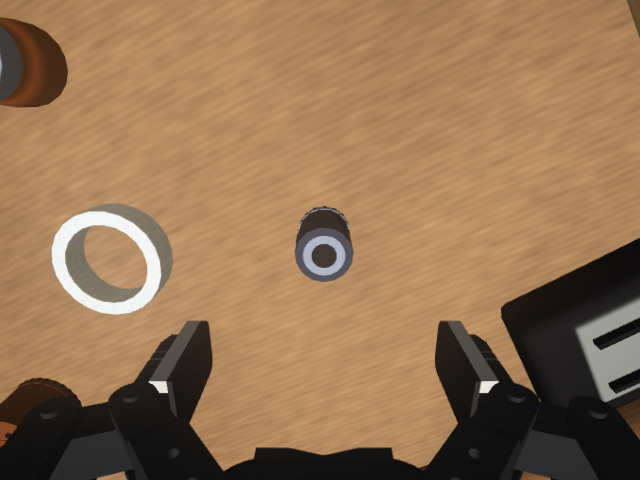

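move_arm(targets="0 -1 5 0; 0 -1 20 0; 0 -1 40 0; 0 -1 60 0; 0 -1 80 0; 0 -1 93 0; 0 -1 99 0; 0 -1 101 0; 0 -1 101 0; 0 -1 101 0")

```text
time_s: 29.78
tool_pos: [0.6342, -0.0739, 0.2003]
eef_rot: [0.001, 0.216, 0.976, 0.0]
force: [0.1, 0.7, 0.4]
width: 0.0855
```

move_arm(targets="0 0 0 0; 0 0 0 0; 0 0 0 0; 0 0 0 0; 0 0 0 0; 0 0 0 0; 0 0 0 0; 0 0 0 0; 0 0 0 0", gripper=0, squeeze=50)

```text
time_s: 30.9
tool_pos: [0.6341, -0.0738, 0.2001]
eef_rot: [0.0, 0.216, 0.976, 0.0]
force: [-0.6, 1.1, 6.3]
width: 0.0319
```

```bash
python3 a.py;python3 - <<'E'
from h import *
s=snap('wrist','wrist13');s=snap('scene','scene13')
t=cv2.imread('pics/wrist13.png');s=cv2.imread('pics/scene13.png')
cv2.imwrite('pics/c8.png',np.hstack([cv2.resize(t,(480,360)),cv2.resize(s[210:330,265:385],(360,360))[:,:320]]))
E
```

```text
t 31.2 pos [ 0.6341 -0.0738  0.2001] sd [0. 0. 0.] q [3.000e-04 2.156e-01 9.765e-01 1.000e-04] F [-0.62  0.81  5.34] w 0.0323 rz [ 6.e-04  2.e-04 -1.e+00]
```

View pics/c8.png

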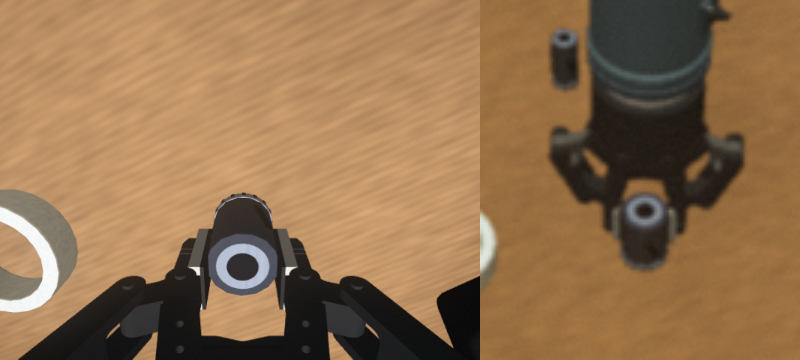

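move_arm(targets="0 0 -3 0; 0 0 -10 0; 0 0 -25 0; 0 0 -45 0; 0 0 -65 0; 0 0 -80 0; 0 0 -88 0; 0 0 -90 0; 0 0 -90 0")

```text
time_s: 32.42
tool_pos: [0.6336, -0.0738, 0.2892]
eef_rot: [-0.0, 0.216, 0.976, -0.0]
force: [-0.2, -0.6, -1.9]
width: 0.0324
```

```bash
python3 a.py .5285,.2085,.29;  python3 - <<'E'
from h import *
s=snap('wrist','wrist14')
exec(open('m.py').read().split("sw=")[0].split("\n",2)[2])
A=ringc(s,324,360,32);p=manip.read_state()['tool_pos'];q=onz(s,A[0],A[1],p[2]-.150);print(A,q,q-p)
E
```

```text
t 32.725 pos [ 0.6337 -0.0738  0.2891] sd [0.0001 0.     0.0001] q [-5.000e-04  2.157e-01  9.765e-01 -1.000e-04] F [ 0.19  0.13 -1.5 ] w 0.0321 rz [-0.001  0.    -1.   ]
.5285,.2085,.29 [214.3 211.8  -0.8]
(np.float64(324.0), np.float64(360.0), np.int32(2034), np.int32(63), np.int32(63)) [ 0.6341826  -0.07514896  0.13940631] [ 0.00037959 -0.00128147 -0.15      ]
```

move_arm(targets="5 5 0 0; 20 20 0 0; 45 45 0 0; 78 77 0 0; 111 110 0 0; 144 142 0 0; 172 170 0 0; 195 193 0 0; 208 206 0 0; 213 211 0 0; 214 212 0 0; 214 212 0 0; 214 212 0 0")

```text
time_s: 34.4
tool_pos: [0.5295, 0.2074, 0.2897]
eef_rot: [0.0, 0.217, 0.976, -0.0]
force: [0.3, 0.3, -2.0]
width: 0.0325
```

```bash
python3 a.py .5288,.2083,.2181;  python3 - <<'E'
from h import *
W=snap('wrist','wrist15')
E
```

```text
t 34.7 pos [0.5293 0.208  0.2897] sd [0.0001 0.0003 0.    ] q [ 1.000e-04  2.161e-01  9.764e-01 -1.000e-04] F [-0.23 -0.02 -1.59] w 0.032 rz [ 1.e-04 -2.e-04 -1.e+00]
.5288,.2083,.2181 [ 0.6  0.  71.6]
```

View pics/wrist15.png

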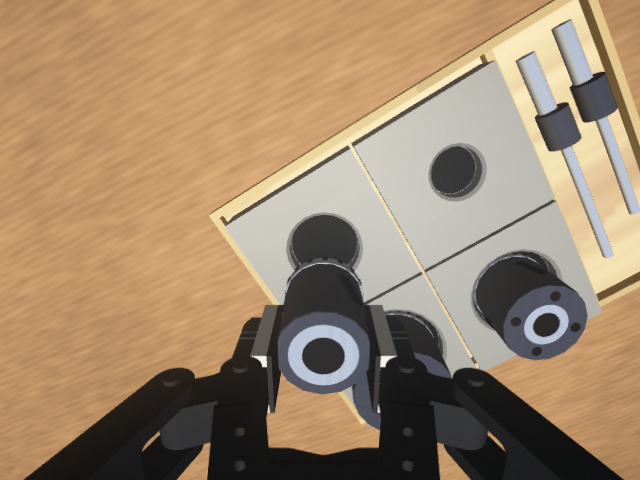

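move_arm(targets="0 0 4 0; 0 0 14 0; 0 0 28 0; 0 0 42 0; 0 0 53 0; 0 0 61 0; 0 0 66 0; 0 0 69 0; 0 0 71 0; 0 0 72 0; 0 0 73 0; 0 0 73 0; 0 0 73 0")

```text
time_s: 36.38
tool_pos: [0.5293, 0.2085, 0.218]
eef_rot: [0.0, 0.216, 0.976, 0.0]
force: [-3.3, -1.4, 10.4]
width: 0.0324
```

```bash
python3 a.py;python3 - <<'E'
from h import *
s=snap('wrist','wrist16')
E
```

```text
t 36.675 pos [0.5293 0.2086 0.218 ] sd [0. 0. 0.] q [1.000e-04 2.157e-01 9.765e-01 3.000e-04] F [-3.36 -1.18 10.42] w 0.0318 rz [ 4.e-04  5.e-04 -1.e+00]
```

View pics/wrist16.png

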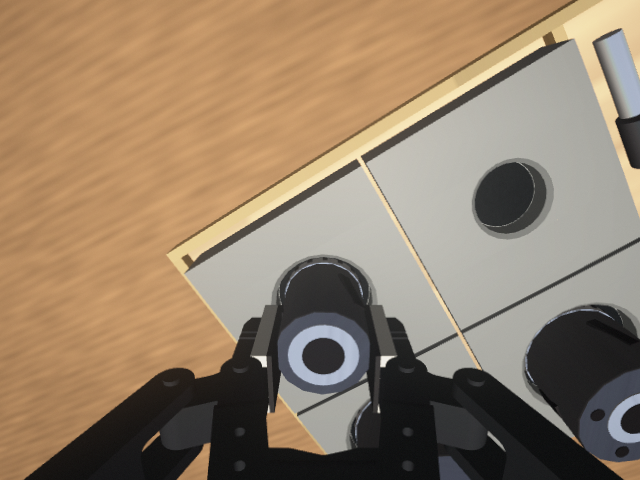

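Saw35 is seated at 0.2180 (0.2181 predicted) with +10 N. The wrist view shows it inside the recess at (323,285). I release.

move_arm(targets="0 0 0 0; 0 0 0 0; 0 0 0 0; 0 0 0 0", gripper=0.55)

```text
time_s: 37.22
tool_pos: [0.5291, 0.2085, 0.2166]
eef_rot: [-0.0, 0.216, 0.976, -0.0]
force: [-0.0, -0.9, -0.7]
width: 0.0469
```

move_arm(targets="0 0 -3 0; 0 0 -12 0; 0 0 -25 0; 0 0 -45 0; 0 0 -65 0; 0 0 -80 0; 0 0 -82 0; 0 0 -82 0")

```text
time_s: 38.22
tool_pos: [0.5289, 0.2085, 0.2985]
eef_rot: [-0.0, 0.216, 0.976, -0.0]
force: [0.2, -0.2, -0.3]
width: 0.0471
```

```bash
python3 a.py .4524,-.0670,.30;python3 - <<'E'
from h import *
s=snap('wrist','wrist17')
E
```

```text
t 38.525 pos [0.5288 0.2085 0.2981] sd [0.0001 0.     0.0001] q [-4.000e-04  2.156e-01  9.765e-01 -4.000e-04] F [ 0.07  0.09 -0.02] w 0.047 rz [-1.e-03 -5.e-04 -1.e+00]
.4524,-.0670,.30 [ -46.7 -282.    -1.7]
```

View pics/wrist17.png

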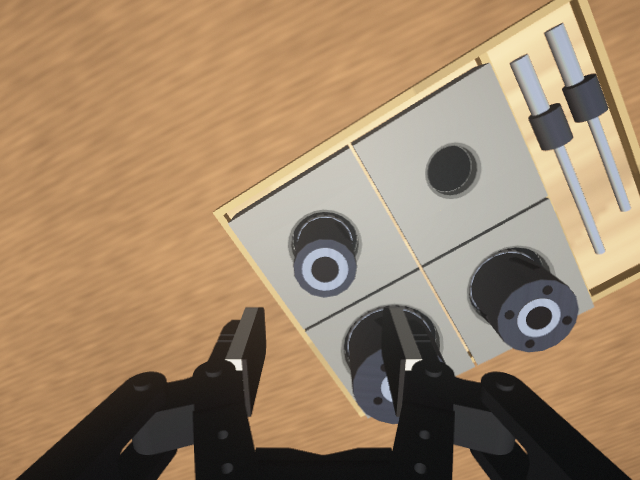

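Saw35 stands in its recess (324,265). Last is saw22.

move_arm(targets="-2 -12 -2 0; -7 -40 -2 0; -14 -84 -2 0; -21 -128 -2 0; -28 -172 -2 0; -36 -216 -2 0; -42 -252 -2 0; -45 -272 -2 0; -47 -280 -2 0; -47 -282 -2 0; -47 -282 -2 0", gripper=1)

```text
time_s: 39.95
tool_pos: [0.4531, -0.0663, 0.3007]
eef_rot: [0.0, 0.215, 0.977, 0.0]
force: [-0.2, 0.3, -0.6]
width: 0.0855
```

```bash
python3 a.py .4524,-.0670,.202;python3 - <<'E'
from h import *
s=snap('wrist','wrist18')
exec(open('m.py').read().split("sw=")[0].split("\n",2)[2])
A=ringc(s,321,259,60);print(A,onz(s,A[0],A[1],.05),tri([(s,*A[:2]),(load('scene0'),293,223),(load('top0'),331.5,282.5)]))
E
```

```text
t 40.25 pos [ 0.4531 -0.0663  0.3007] sd [0.     0.0002 0.    ] q [0.000e+00 2.151e-01 9.766e-01 1.000e-04] F [-0.13 -0.01  0.22] w 0.0855 rz [ 1.e-04  2.e-04 -1.e+00]
.4524,-.0670,.202 [ 0.4 -0.9 98.7]
(np.float64(322.5), np.float64(252.5), np.int32(611), np.int32(34), np.int32(32)) [ 0.45015621 -0.0671564   0.05      ] (array([ 0.45124715, -0.06660116,  0.05023671]), [np.float64(0.0012462684187135678), np.float64(0.0013651009750196318), np.float64(0.0011660119030304124)])
```

View pics/wrist18.png

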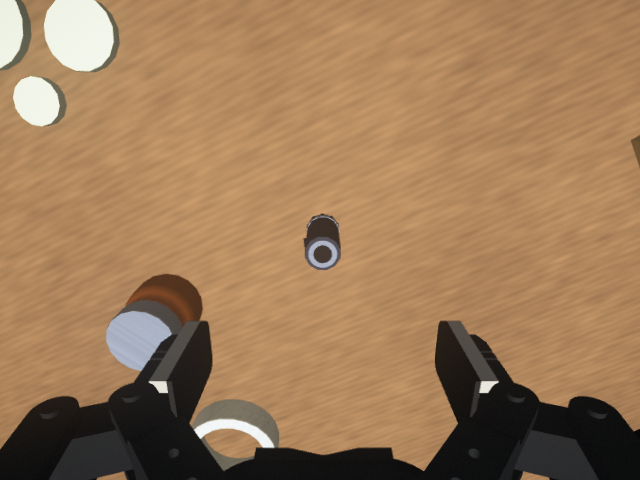

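move_arm(targets="1 -1 5 0; 1 -1 20 0; 1 -1 40 0; 1 -1 60 0; 1 -1 78 0; 1 -1 90 0; 1 -1 96 0; 1 -1 98 0; 1 -1 98 0; 1 -1 98 0")

```text
time_s: 41.55
tool_pos: [0.4518, -0.0675, 0.2031]
eef_rot: [0.0, 0.216, 0.976, 0.0]
force: [-0.6, 0.4, 0.5]
width: 0.0856
```

move_arm(targets="0 0 0 0; 0 0 0 0; 0 0 0 0; 0 0 0 0; 0 0 0 0; 0 0 0 0; 0 0 0 0; 0 0 0 0; 0 0 0 0; 0 0 0 0", gripper=0, squeeze=50)

```text
time_s: 42.8
tool_pos: [0.4517, -0.0675, 0.2028]
eef_rot: [0.0, 0.216, 0.976, 0.0]
force: [0.1, 1.2, 5.2]
width: 0.0188
```

```bash
python3 a.py;python3 - <<'E'
from h import *
s=snap('wrist','wrist19')
E
```

```text
t 43.1 pos [ 0.4517 -0.0675  0.2028] sd [0. 0. 0.] q [1.000e-04 2.157e-01 9.765e-01 0.000e+00] F [-0.67  0.07  5.21] w 0.0187 rz [ 3.e-04  0.e+00 -1.e+00]
```

View pics/wrist19.png

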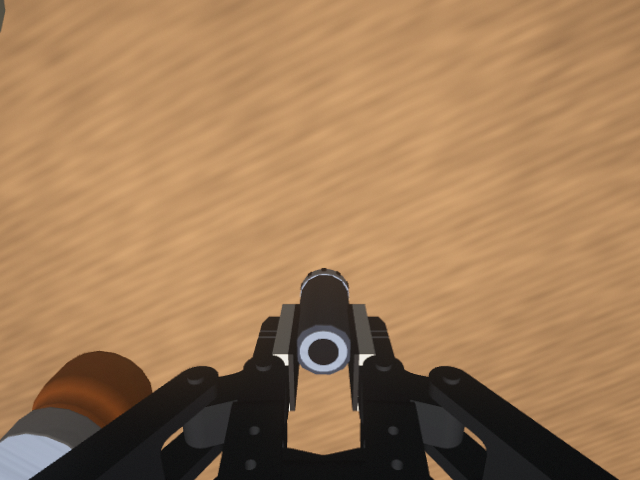

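Saw22 is gripped, ring at (323,350). I lift it.

move_arm(targets="0 0 -3 0; 0 0 -10 0; 0 0 -25 0; 0 0 -45 0; 0 0 -65 0; 0 0 -80 0; 0 0 -85 0; 0 0 -87 0; 0 0 -87 0")

```text
time_s: 44.28
tool_pos: [0.4514, -0.0674, 0.2894]
eef_rot: [-0.0, 0.216, 0.976, -0.0]
force: [0.3, -0.1, -0.7]
width: 0.0189
```

```bash
python3 a.py .5187,.2975,.29
```

```text
t 44.575 pos [ 0.4514 -0.0675  0.2893] sd [0.     0.     0.0001] q [-4.000e-04  2.157e-01  9.765e-01 -1.000e-04] F [ 0.02  0.25 -0.41] w 0.019 rz [-9.e-04 -0.e+00 -1.e+00]
.5187,.2975,.29 [ 92.7 359.4  -0.8]
```

move_arm(targets="3 12 -5 0; 10 40 -12 0; 21 82 -18 0; 32 125 -20 0; 43 168 -20 0; 54 211 -20 0; 65 254 -20 0; 76 296 -20 0; 85 330 -20 0; 90 350 -16 0; 92 358 -8 0; 92 359 -1 0; 92 359 -1 0; 92 359 -1 0")

```text
time_s: 46.32
tool_pos: [0.5196, 0.2957, 0.2908]
eef_rot: [0.0, 0.216, 0.976, -0.0]
force: [0.1, -0.6, -0.5]
width: 0.0193
```

```bash
python3 a.py .5189,.2975,.2208;  python3 - <<'E'
from h import *
W=snap('wrist','wrist20')
E
```

```text
t 46.625 pos [0.5195 0.2964 0.291 ] sd [0.0001 0.0003 0.    ] q [2.000e-04 2.160e-01 9.764e-01 1.000e-04] F [-0.04 -0.49 -0.52] w 0.0193 rz [ 4.e-04  1.e-04 -1.e+00]
.5189,.2975,.2208 [ 1.1  0.7 70.2]
```

View pics/wrist20.png

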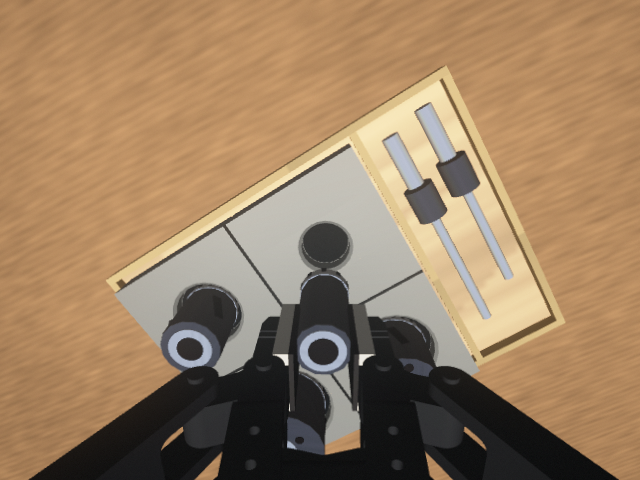

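move_arm(targets="1 0 4 0; 1 0 14 0; 1 0 28 0; 1 0 42 0; 1 0 53 0; 1 0 61 0; 1 0 65 0; 1 0 68 0; 1 0 70 0; 1 0 71 0; 1 0 71 0; 1 0 71 0")

```text
time_s: 48.18
tool_pos: [0.5188, 0.2973, 0.2208]
eef_rot: [0.0, 0.216, 0.976, 0.0]
force: [-1.7, -1.3, 7.0]
width: 0.0188
```

```bash
python3 a.py;python3 - <<'E'
from h import *
s=snap('wrist','wrist21')
E
```

```text
t 48.475 pos [0.5188 0.2973 0.2209] sd [0. 0. 0.] q [3.000e-04 2.157e-01 9.765e-01 3.000e-04] F [-2.23 -1.37  7.4 ] w 0.0188 rz [ 7.e-04  6.e-04 -1.e+00]
```

View pics/wrist21.png

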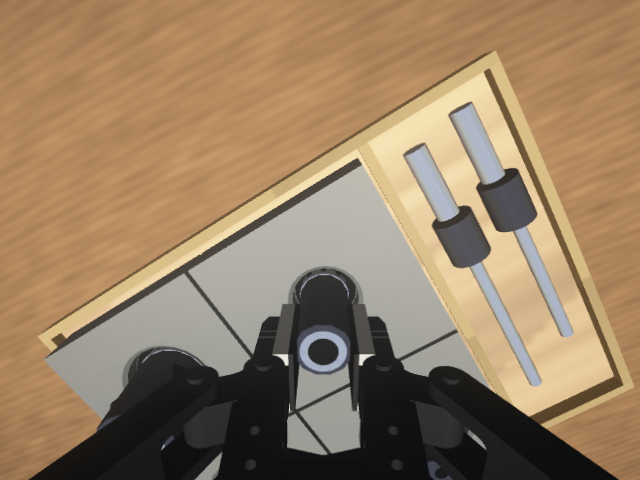

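Saw22 is down at 0.2208, as predicted, inside the recess (325,285). I release, rise and retreat.

move_arm(targets="0 0 0 0; 0 0 0 0; 0 0 0 0; 0 0 0 0", gripper=0.42)

```text
time_s: 49.02
tool_pos: [0.5184, 0.2973, 0.2196]
eef_rot: [-0.0, 0.216, 0.976, -0.0]
force: [0.6, -0.3, -0.0]
width: 0.0359
```

move_arm(targets="0 0 -3 0; 0 0 -12 0; 0 0 -25 0; 0 0 -45 0; 0 0 -65 0; 0 0 -80 0; 0 0 -100 0; 0 0 -120 0; 0 0 -130 0; 0 0 -130 0")

```text
time_s: 50.28
tool_pos: [0.5186, 0.2974, 0.3504]
eef_rot: [0.0, 0.216, 0.976, 0.001]
force: [0.7, -0.7, 0.1]
width: 0.036
```

move_arm(targets="-3 -10 0 0; -10 -40 0 0; -20 -80 0 0; -30 -120 0 0; -40 -160 0 0; -50 -200 0 0; -60 -240 0 0; -68 -270 0 0; -72 -288 0 0; -75 -300 0 0; -75 -300 0 0")

```text
time_s: 51.65
tool_pos: [0.4598, -0.0071, 0.3494]
eef_rot: [-0.0, 0.216, 0.976, -0.0]
force: [0.4, 0.4, -0.0]
width: 0.036
```

```bash
python3 a.py
python3 - <<'E'
from h import *
for n in ('scene','top','wrist'): snap(n,n+'F')
t=cv2.imread('pics/topF.png');s=cv2.imread('pics/sceneF.png')
cv2.imwrite('pics/c9.png',np.hstack([cv2.resize(t[165:290,75:230],(396,320),interpolation=cv2.INTER_CUBIC),cv2.resize(s[170:280,360:515],(400,320),interpolation=cv2.INTER_CUBIC)]))
cv2.imwrite('pics/c10.png',t)
E
```

```text
t 51.95 pos [ 0.4602 -0.0058  0.3496] sd [0.0001 0.0003 0.0001] q [-1.000e-04  2.152e-01  9.766e-01  1.000e-04] F [0.04 0.02 0.42] w 0.036 rz [-1.e-04  2.e-04 -1.e+00]
```

View pics/c9.png

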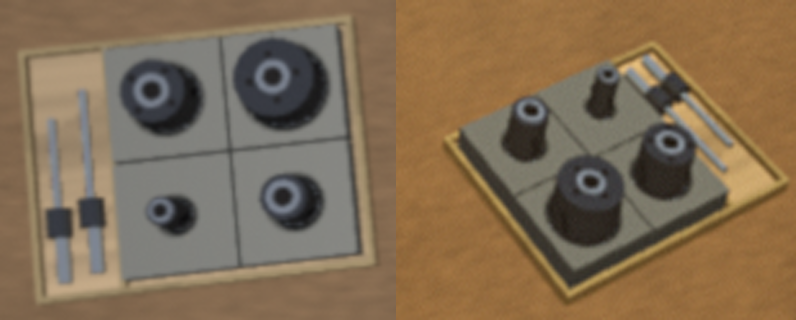

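View pics/c10.png

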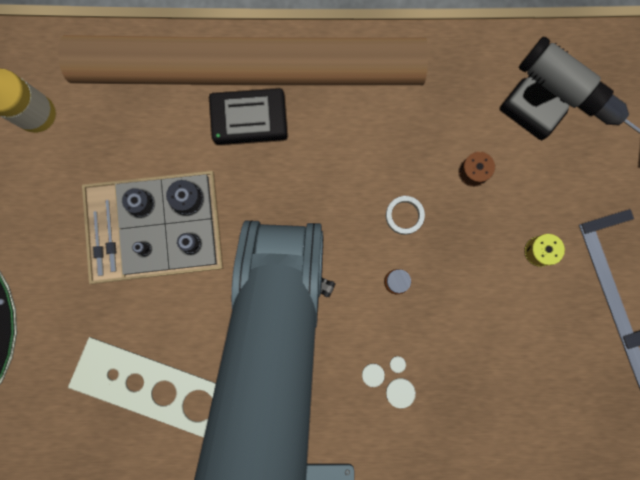

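Run:
```python
from h import *
exec(open('m.py').read().split("sw=")[0].split("\n",2)[2])
T=load('topF');S=load('sceneF');H={'22':(.5190,.2975),'35':(.5290,.2083),'48':(.6082,.3080),'60':(.6185,.2187)}
for k,h in H.items():
    a=proj(T,(*h,.068));b=proj(S,(*h,.068));A=ringc(T,*a,9);B=ringc(S,*b,8)
    p,e=tri([(T,*A[:2]),(S,*B[:2])]);print(k,A[2:],B[2:],p.round(4),np.round(e,4),'off mm',((p[:2]-h)*1000).round(1))
d=cv2.absdiff(load('top0')['color'],T['color'])[175:310,360:440].max(2);print('tape/jar diff max',d.max(),(d>40).sum())
```

```text
22 (np.int32(89), np.int32(12), np.int32(13)) (np.int32(23), np.int32(8), np.int32(6)) [0.5186 0.2981 0.0704] [0.0006 0.0006] off mm [-0.4  0.6]
35 (np.int32(162), np.int32(16), np.int32(16)) (np.int32(63), np.int32(12), np.int32(8)) [0.5303 0.2081 0.0735] [0.001 0.001] off mm [ 1.3 -0.2]
48 (np.int32(137), np.int32(15), np.int32(15)) (np.int32(66), np.int32(12), np.int32(8)) [0.608  0.306  0.0721] [0.0003 0.0003] off mm [-0.2 -2. ]
60 (np.int32(135), np.int32(15), np.int32(14)) (np.int32(72), np.int32(13), np.int32(9)) [0.6186 0.218  0.0721] [0.0001 0.0001] off mm [ 0.1 -0.7]
tape/jar diff max 5 0
```

Top-ring heights rose about 18–20 mm from bench to holder, which fits the 18 mm recess floor. Offsets are at most 2 mm and the tape and jar are unchanged. I hand in.

```bash
python3 -c "
from plant import manip
print(manip.close_job())"
```

```text
the job is handed in; nothing more can be done
None
```

All four hole saws are back in their own holders, teeth down and released, and I handed the job in at about 52 s of the 104 s allowed. The hand-in gave no verdict.

**How they went in:** I placed them in the order 60, 48, 35, 22. Each was lowered until it touched the recess floor, at the TCP height I had predicted to within 0.5 mm. Contact forces were 5–10 N, and I opened the gripper only after contact.

**Last checks (top and scene cameras):**

| Check | Result | Limit or expected |
|---|---|---|
| Saw centre to recess centre | 0.7–2.0 mm | 8 mm |
| Height gained from bench to holder | about 18–20 mm | 18 mm |
| Tape and jar | no visible change in the top view | 30 mm |

**Where checks disagreed:**
- The wrist camera read about 1–3 mm lower in x than the other two views, so I used compromise positions between them.
- The two-view heights of the saw tops came out 2–5 mm above nominal. On the bench they had already read 2–4 mm high, so I put this down to calibration.
- Tilt and speed were judged only by eye from the pictures. No saw looked tilted or was seen moving.

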